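# Load rock chips into the light box and hold its reflector flap at balance

## Task

Pick up the sample tray by its bar and tip all four rock chips out of its open end into the light box, then stand the empty tray upright on the bench again. Then take the reflector flap by its blue rod, swing it gently up to its balance point, where it stands upright and would fall neither way, and finish while still gripping the rod and holding it there, as if for a photograph. Do not let the flap slam or go over towards shut, and leave the jar, the slide case and the objective alone.

Things in the scene. Friction and masses are not known exactly. Their poses are not given: they have to be found in the camera images.
- lightbox: Cream open-topped light box, fixed to the bench, 180 (x) by 170 (y) by 70 mm high, walls 6 mm, inner floor 20 mm above its underside. Origin: centre of its underside, on the bench; z up. The flap is hinged along its -y rim. It stands elsewhere, turned up to 15 degrees, at each start.
- flap (a joint): Angle of the reflector flap about its hinge, rad. 0: folded out level, away from the box (where it starts, on its stop); 1.571: upright, the balance point; 3.14: shut over the box. The flap is a 160 by 150 by 6 mm panel, dark outside and white inside, 0.28 kg, with a free hinge (next to no friction): it falls back to 0 or shut unless held.
- flap_grip (a point): Point to grip on the flap's blue rod: round, 14 mm thick, sticking out 70 mm from the flap's -x edge, parallel to the hinge and 135 mm from it, in the panel's plane. This point is on the rod's axis, 38 mm out from the panel's edge. x along the rod (towards the panel), -y from the hinge to the free edge; turns with the flap.
- flap_hinge (a point): Middle of the flap's hinge line, 75 mm above the bench over the light box's -y rim. x axis along the hinge; turns with the flap. The rod's grip point lies at (-118, -135, 0) mm in this frame.
- tray_bar (a point): Centre of the black square grip bar (14 by 14 mm, 100 mm long along the tray's y) that bridges the loose aluminium sample tray, 88 mm above the tray's underside. z up while the tray stands on the bench.
- tray_spout (a point): Middle of the floor's edge at the tray's open -x end (the spout), level with its underside; (-75, 0, -88) mm from the bar's centre in the tray's axes. The tray is 130 mm long (x) by 100 mm wide (y), 0.22 kg, floor and walls 4 mm thick, walls 34 mm high. At the start the spout looks roughly towards the light box.
- rock1_mid (a point): Centre of the pale grey rock chip, 29 mm across and 28 mm high, about 40 g, loose in the tray at the start.
- rock2_mid (a point): Centre of the ochre rock chip, 26 mm across and 26 mm high, about 40 g, loose in the tray at the start.
- rock3_mid (a point): Centre of the green-grey rock chip, 30 mm across and 27 mm high, about 40 g, loose in the tray at the start.
- rock4_mid (a point): Centre of the red-brown rock chip, 28 mm across and 30 mm high, about 40 g, loose in the tray at the start.
- jar: Bystander: amber glass jar with a white cap, 56 mm across, 75 mm high, loose. Origin: centre of its underside.
- slide_case: Bystander: green slide case, 50 by 110 by 30 mm high, loose. Origin: centre of its underside.
- objective: Bystander: steel microscope objective with a yellow ring, standing, 34 mm across, 52 mm high, loose. Origin: centre of its underside.
Things that resemble listed ones, but are neither listed nor needed, are in the scene too. Leave any purple look-alike of the part that bears rock1_mid alone.

How it is judged:
On the way, in this order (a step that is already met when the one before it is completed fails the run):
1. all four rock chips lie in the light box (x of rock1_mid in the frame of lightbox between -0.084 and 0.084 m and y of rock1_mid in the frame of lightbox between -0.079 and 0.079 m and z of rock1_mid in the frame of lightbox between 0.02 and 0.066 m and x of rock2_mid in the frame of lightbox between -0.084 and 0.084 m and y of rock2_mid in the frame of lightbox between -0.079 and 0.079 m and z of rock2_mid in the frame of lightbox between 0.02 and 0.066 m and x of rock3_mid in the frame of lightbox between -0.084 and 0.084 m and y of rock3_mid in the frame of lightbox between -0.079 and 0.079 m and z of rock3_mid in the frame of lightbox between 0.02 and 0.066 m and x of rock4_mid in the frame of lightbox between -0.084 and 0.084 m and y of rock4_mid in the frame of lightbox between -0.079 and 0.079 m and z of rock4_mid in the frame of lightbox between 0.02 and 0.066 m), for 0.2 s.
2. the empty tray stands upright on the bench, let go, chips still in the box (all of step 1 and height (world z) of tray_bar between 0.082 and 0.094 m and angle between tray_bar's own z axis and vertical below 0.1 rad and contact force between tray and lightbox below 0.05 N and contact force between the fingers and tray below 0.05 N), for 0.2 s.
3. the flap is held by its rod at the balance point (value of joint flap between 1.49 and 1.65 rad and velocity of joint flap between -0.1 and 0.1 rad/s and contact force between the fingers and flap_c1 above 0.3 N), for 0.2 s.
At the end, for the whole second after the job is handed in: All four chips lie in the light box below its rim; the tray stands upright on the bench, clear of the box, let go; the flap is at rest (under 0.1 rad/s) within 0.08 rad of upright, and the fingers grip its blue rod (over 0.3 N) through the last second (all of step 1 and all of step 3 and height (world z) of tray_bar between 0.082 and 0.094 m and angle between tray_bar's own z axis and vertical below 0.1 rad and contact force between tray and lightbox below 0.05 N and contact force between tray and the fingers below 0.05 N); the arm keeps its last pose, push and grip.
It fails at once if the flap slams (turns faster than 4 rad/s) (velocity of joint flap above 4 rad/s or velocity of joint flap below -4 rad/s).
It fails at once if the flap goes well over centre towards shut (value of joint flap above 1.9 rad).
It fails at once if the jar is disturbed (moved over 20 mm or tipped) (distance of jar from where it was at the start of the episode above 0.02 m or angle between jar's own z axis and vertical above 0.3 rad).
It fails at once if the slide case is disturbed (moved over 20 mm or tipped) (distance of slide_case from where it was at the start of the episode above 0.02 m or angle between slide_case's own z axis and vertical above 0.3 rad).
It fails at once if the objective is disturbed (moved over 20 mm or tipped) (distance of objective from where it was at the start of the episode above 0.02 m or angle between objective's own z axis and vertical above 0.3 rad).
It also fails if it takes over 64 s, if anything falls off the work surface, if the arm or the gripper's body presses on something with over 40 N, if the wrist force passes 120 N, or if a joint passes its speed limit or range.

## Robot

A 7-joint arm with a two-finger parallel gripper is mounted at the origin on the work surface. World frame = base frame: x ahead of the robot, y to its left, z up, the work surface at z = 0. Lengths are in m, angles in rad, forces in N, time in s.
With the tool pointing down it reaches from about 0.4 to 0.85 m from the base axis. Payload 10.4 kg.
Tool frame: the origin (TCP) lies at the very end of the fingers, on their centre line; the grasp point (between the pads) lies 19 mm behind it; x points along the fingers, z is the direction in which the jaws open and shut, and the axes are right-handed (so a half turn about x gives the same grasp; the last joint's range is limited). The gripper opens to 85 mm and grips with 20 to 120 N. Pads are 22 mm wide; open, the fingers measure 114 mm over their backs; the gripper's body (76 mm by 85 mm) begins 54 mm behind the grasp point. The pads swing forward as they close: fully open they stand 13 mm farther back than shut.
Start: joints at [-1.194, 0.332, -0.065, 1.46, 0.022, 1.35, -0.088], TCP at [0.243, 0.576, 0.231] pointing down, gripper open.
Joint ranges: [-2.6, 2.6], [-0.5, 2.12], [-1.47, 1.34], [0.16, 2.42], [-1.27, 4.41], [0.06, 2.06], [-2.6, 2.6]. Speed limits (rad/s): [2.22, 2.22, 2.79, 2.79, 3.14, 3.14, 3.14].

## Interface

Orientations are given as a unit quaternion [x, y, z, w].
In Python, from workcell import get_obs, camera, camera_info, hand_in gives the robot as it stands.
- The arm moves only by the tool move_arm, never from a script. Its argument "motion" is text: rows parted by semicolons, each of 4 numbers parted by spaces: the shift along the world's x, y, z in m, then the turn about the world's z in rad. In form: tx ty tz spin; .... A call has 1 to 10 rows; each row is the pose to reach, as a shift and turn from the pose commanded when the call began; what a row does not reach only later rows make up. A row lasts 1/8 s, in which the tool goes at most 62.5 mm and 10.7 degrees, less where a joint would pass 70% of its speed; a pose out of reach is approached as far as the arm can. A call with a gripper value outside its range is refused whole. "grip" is the opening, from 0 (shut) to 1 (fully open), set as the call begins (left out, the last holds). The fingers move at their own pace and stop on an object; "force" is the grip in N (left out, the last holds). Time passes only in rows, so rows that repeat a pose let the fingers close. It gives the time, the measured TCP pose, the force and the opening at its end, in the units of the state.
- get_obs(): the state, without advancing time (a new reading comes with each control period).
- camera(name): name is "side" or "top" or "wrist"; returns (picture, depth): 384x512x3 uint8, red, green, blue; 384x512 float32, m along the optical axis (not along the pixel's ray), 0 where there is no reading.
- camera_info(name): a dict with "camera_matrix" (3x3 intrinsics, pixels), "k1" (the pictures are not rectified: a ray, as slopes to the right and down, at radius r is drawn at 1 + k1 r^2 times it, then the intrinsics apply), "eye" and "attitude" of the camera in the world. Camera axes: x right, y up, looking along -z (the intrinsics and any distortion apply to the point x, -y, -z); pixel columns grow to the right and rows downward; lengths in m; the calibration is good to about 2 mm. A picture is of the moment at which its call begins: read the wrist's pose just before it. camera_info takes no time and is no camera call; for the wrist camera it gives the pose at the moment of the call.
- hand_in(): hands the job in, once; it reports no verdict.
The state is a dict: "clock": time; "joint_pos": joint angles; "joint_velocities": joint speeds; "tau": joint torques, N m; "position": TCP position; "ee_rot": TCP orientation; "ft_force": force on the tool from outside, world axes, zero at the start; "torque": the same for the moment, N m; "grip_width": opening from 0.0 (shut) to 1.0 (fully open).
Only numpy, scipy, OpenCV 4.12 (cv2) and the standard library are available. Lean on these libraries where they do the work, as an engineer would, in place of code of your own. Each camera call takes 0.05 s, during which the arm holds its last target.

## Working session

There is one attempt and no reset: what is moved stays moved. The work goes in short steps, Python scripts to look and compute and a tool call to move; the robot and the scene stay as the last step left them, time stands still between calls to the robot, and variables do not carry over. Pictures are saved under pics/ and viewed, and the job is handed in when it is done.

Besides the shell and the picture viewer there is one more tool, called by a JSON object that holds its "api" and its "payload", one argument or row to a line. move_arm: Moves the arm, as the interface text tells. Its arguments: {"type":"object","properties":{"motion":{"type":"string"},"grip":{"type":"number"},"force":{"type":"number"}},"required":["motion"]}

```bash
mkdir -p pics; cat > h.py <<'E'
import numpy as np, cv2
from workcell import get_obs, camera, camera_info
from scipy.spatial.transform import Rotation as R
def att(a):
    a=np.array(a,float)
    return a if a.shape==(3,3) else R.from_quat(a).as_matrix()
def rays(info,uv):
    K=np.array(info["camera_matrix"],float);uv=np.atleast_2d(np.array(uv,float))
    k1=float(info["k1"])
    d=np.array([k1,0,0,0,0.])
    p=cv2.undistortPoints(uv.reshape(-1,1,2),K,d).reshape(-1,2)
    c=np.c_[p[:,0],-p[:,1],-np.ones(len(p))]
    return np.array(info["eye"],float),c@att(info["attitude"]).T
def plane(info,uv,z):
    e,d=rays(info,uv); t=(z-e[2])/d[:,2]; return e+d*t[:,None]
def cloud(info,uv,depth):
    e,d=rays(info,uv); return e+d*np.asarray(depth)[:,None]
def save(name,img): cv2.imwrite("pics/"+name,cv2.cvtColor(img,cv2.COLOR_RGB2BGR))
def snap(cam,tag):
    i=camera_info(cam); im,dp=camera(cam)
    np.savez(f"{tag}.npz",im=im,dp=dp,info=np.array(i,dtype=object)); save(tag+".png",im); return i,im,dp
def load(tag):
    z=np.load(f"{tag}.npz",allow_pickle=True); return z["info"].item(),z["im"],z["dp"]
E
python3 - <<'E'
from h import *
print(get_obs())
for c in ["side","top"]:
    i,im,dp=snap(c,c+"0"); print(c,i)
E
```

```text
{'clock': 0.0, 'joint_pos': array([-1.19359076,  0.33288016, -0.06469787,  1.46095   ,  0.02161018,
        1.34993047, -0.08849868]), 'joint_velocities': array([ 1.44242864e-04, -1.93081220e-04, -1.62224420e-05,  2.89778303e-04,
       -6.11132178e-04, -2.69168416e-04,  4.11344080e-04]), 'tau': array([-1.94413115e-03, -6.25448656e+01,  4.74607525e-02, -3.91596794e+01,
        1.60097791e-02,  9.84658574e-03,  3.25253143e-05]), 'position': array([0.24313309, 0.5753466 , 0.23050663]), 'ee_rot': array([-0.3910734 ,  0.58974277,  0.39045161,  0.58890798]), 'ft_force': array([-0.60298068, -0.27850099, -0.28041913]), 'torque': array([-0.01424538, -0.03394918, -0.00870775]), 'grip_width': 0.9995445268538259}
side {'camera_matrix': array([[362.47664811,   0.        , 255.92256211],
       [  0.        , 362.47664811, 190.86253423],
       [  0.        ,   0.        ,   1.        ]]), 'k1': -0.024480206320920964, 'eye': array([0.51375045, 0.81192839, 0.52128958]), 'attitude': array([-0.01760196,  0.48872431,  0.87190788, -0.02480657])}
top {'camera_matrix': array([[429.9849322 ,   0.        , 256.34888195],
       [  0.        , 429.9849322 , 185.38027343],
       [  0.        ,   0.        ,   1.        ]]), 'k1': -0.1606205048545588, 'eye': array([0.39493124, 0.07584657, 0.97635753]), 'attitude': array([ 0.0698007 , -0.06189325, -0.69746262,  0.71052303])}
```

View pics/top0.png

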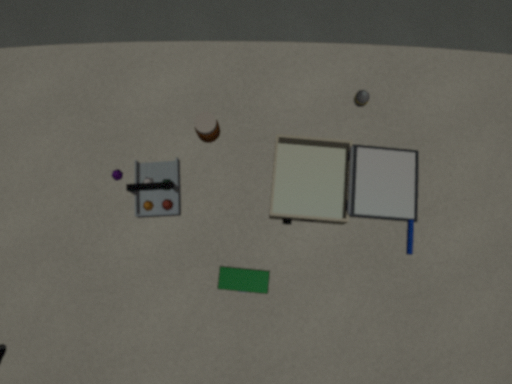

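View pics/side0.png

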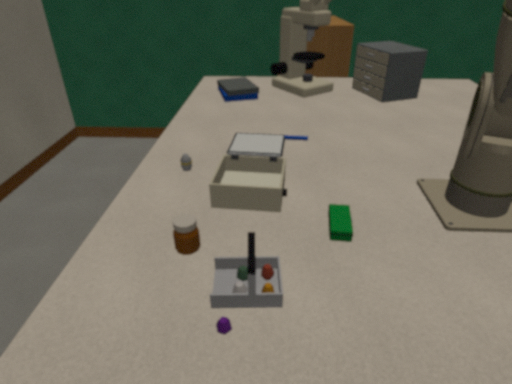

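```bash
python3 - <<'E'
from h import *
i,im,dp=load("side0")
a=cv2.resize(im[225:345,180:310],None,fx=5,fy=5,interpolation=cv2.INTER_CUBIC)
save("c1.png",np.clip(a*1.0,0,255).astype(np.uint8))
i,im,dp=load("top0")
a=cv2.resize(im[140:230,100:220].astype(np.float32),None,fx=5,fy=5,interpolation=cv2.INTER_CUBIC)
save("c2.png",np.clip(a*1.6,0,255).astype(np.uint8))
for z in (0,):
  print(plane(i,[[117,174],[137,162],[179,160],[180,214],[138,216],[208,131],[244,280],[362,98]],0).round(3))
print(plane(i,[[129,187],[173,185]],.088).round(3))
print(plane(i,[[272,220],[346,221],[280,140],[349,143]],.07).round(3), plane(i,[[410,222],[410,253]],.075).round(3))
E
```

```text
[[ 0.601  0.42  -0.   ]
 [ 0.631  0.373  0.   ]
 [ 0.637  0.272 -0.   ]
 [ 0.509  0.263  0.   ]
 [ 0.502  0.361  0.   ]
 [ 0.709  0.206  0.   ]
 [ 0.363  0.112  0.   ]
 [ 0.801 -0.165  0.   ]]
[[0.554 0.36  0.088]
 [0.56  0.264 0.088]]
[[ 0.492  0.053  0.07 ]
 [ 0.492 -0.104  0.07 ]
 [ 0.668  0.038  0.07 ]
 [ 0.664 -0.114  0.07 ]] [[ 0.491 -0.243  0.075]
 [ 0.425 -0.241  0.075]]
```

View pics/c1.png

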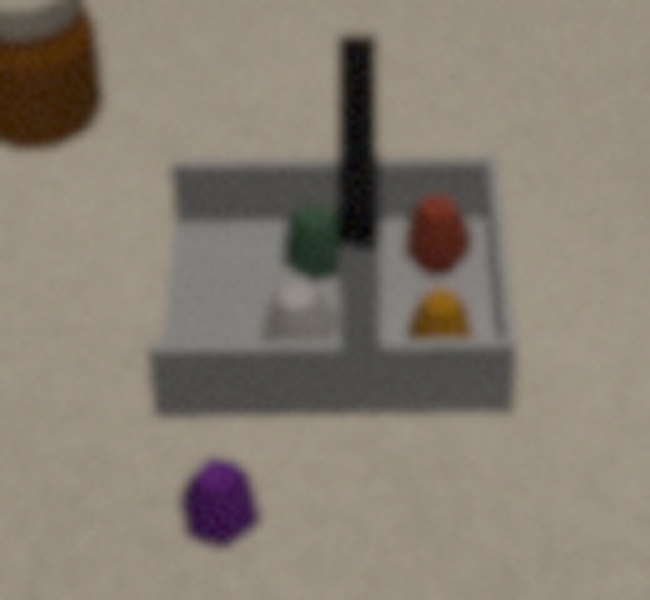

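View pics/c2.png

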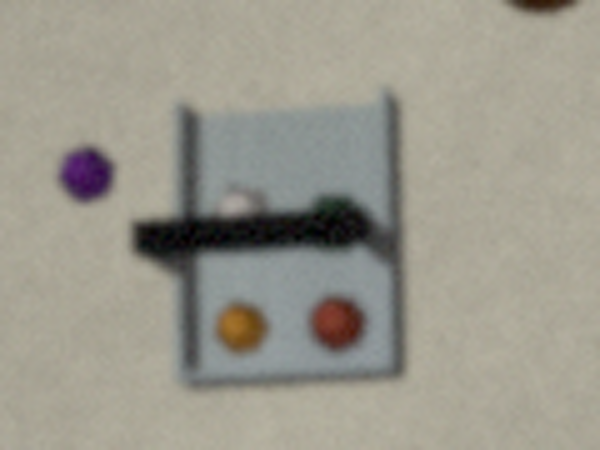

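```bash
python3 - <<'E'
from h import *
i,im,dp=load("top0")
v,u=np.mgrid[0:384,0:512]
P=cloud(i,np.c_[u.ravel(),v.ravel()],dp.ravel()).reshape(384,512,3); P[dp==0]=np.nan
np.save("Ptop.npy",P)
print("bench z",np.nanmedian(P[230:260,100:200,2]))
hsv=cv2.cvtColor(im,cv2.COLOR_RGB2HSV)
def rect(m,name):
    p=P[m]; p=p[~np.isnan(p).any(1)]
    r=cv2.minAreaRect((p[:,:2]*1000).astype(np.float32)); print(name,len(p),"c",np.round(r[0],1),"size",np.round(r[1],1),"ang",round(r[2],2),"z",np.percentile(p[:,2],[5,50,95]).round(3), "mean",p.mean(0).round(4))
    return p
Z=P[...,2]
roi=lambda a,b,c,d:(u>=a)&(u<b)&(v>=c)&(v<d)
rect(roi(260,352,130,226)&(Z>.058)&(Z<.078),"rim")
rect(roi(352,425,130,226)&(Z>.060)&(Z<.09),"flap")
blue=(hsv[...,0]>105)&(hsv[...,0]<130)&(hsv[...,1]>120)&roi(395,425,215,260)
rect(blue,"rod")
dark=(im.max(2)<35)&roi(120,190,170,200)
rect(dark&(Z>.07),"bar")
g=roi(125,190,150,225)&(Z>.02)&(Z<.045)
rect(g,"traywalls")
g=roi(125,190,150,225)&(Z>.002)&(Z<.1)
rect(g,"tray")
print(Z[130:226:8,260:352:8].round(3))
o=get_obs(); print(R.from_quat(o["ee_rot"]).as_matrix().round(3))
E
```

```text
bench z -0.0010275403090304058
rim 1078 c [587.1 -33.2] size [173.5 182.5] ang 86.1 z [0.06  0.069 0.077] mean [ 0.5864 -0.0357  0.0691]
flap 4825 c [ 576.8 -188.8] size [150.5 178. ] ang 85.88 z [0.075 0.078 0.081] mean [ 0.5749 -0.189   0.0779]
rod 158 c [ 460.5 -238.9] size [12.  71.3] ang 83.22 z [0.078 0.08  0.083] mean [ 0.4604 -0.2394  0.0803]
bar 284 c [557.  312.8] size [14.5 95.6] ang 4.64 z [0.09  0.094 0.097] mean [0.5561 0.3117 0.0936]
traywalls 592 c [566.9 314.9] size [132.1  98.5] ang 4.08 z [0.021 0.03  0.035] mean [0.5478 0.3107 0.0293]
tray 2381 c [572.  321.3] size [175.4 153.8] ang 3.05 z [0.002 0.008 0.094] mean [0.5631 0.3149 0.0257]
[[-0.002  0.002  0.002 -0.002 -0.002 -0.001  0.001  0.001 -0.    -0.003
  -0.005  0.   ]
 [ 0.     0.002  0.07   0.06   0.065  0.068  0.07   0.067  0.068 -0.
  -0.001  0.001]
 [ 0.001 -0.001  0.07   0.021  0.019  0.022  0.021  0.02   0.02   0.032
   0.037  0.054]
 [-0.002 -0.001  0.071  0.019  0.02   0.02   0.02   0.021  0.019  0.023
   0.019  0.067]
 [ 0.    -0.     0.069  0.023  0.019  0.023  0.021  0.02   0.019  0.023
   0.017  0.063]
 [-0.001  0.001  0.019  0.021  0.024  0.021  0.019  0.018  0.018  0.019
   0.019  0.068]
 [ 0.001  0.     0.02   0.025  0.021  0.019  0.021  0.02   0.02   0.022
   0.018  0.067]
 [ 0.     0.001  0.02   0.022  0.018  0.022  0.019  0.022  0.021  0.021
   0.021  0.076]
 [-0.001  0.001  0.021  0.019  0.018  0.02   0.02   0.021  0.023  0.018
   0.025  0.077]
 [ 0.    -0.003  0.023  0.02   0.02   0.019  0.018  0.021  0.02   0.019
   0.02   0.077]
 [-0.001 -0.002  0.02   0.019  0.023  0.021  0.018  0.02   0.02   0.019
   0.02   0.076]
 [ 0.001 -0.004  0.022  0.042  0.051  0.059  0.067  0.068  0.069  0.068
   0.021  0.067]]
[[-0.    -0.921  0.389]
 [-0.001  0.389  0.921]
 [-1.    -0.    -0.001]]
```

{"api": "move_arm", "payload": {
  "motion": "0.314 -0.263 -0.05 -1.094;0.314 -0.263 -0.05 -1.094;0.314 -0.263 -0.05 -1.094;0.314 -0.263 -0.05 -1.094;0.314 -0.263 -0.05 -1.094;0.314 -0.263 -0.05 -1.094;0.314 -0.263 -0.05 -1.094;0.314 -0.263 -0.05 -1.094;0.314 -0.263 -0.05 -1.094",
  "grip": 1,
  "force": 20
}}

```text
clock: 1.23
position: [0.5565, 0.3136, 0.181]
ee_rot: [-0.027, 0.707, 0.028, 0.706]
ft_force: [0.7, 0.2, 0.6]
grip_width: 1.004
```

```bash
python3 - <<'E'
from h import *
i,im,dp=snap("wrist","w1"); o=get_obs(); print(o["position"],R.from_quat(o["ee_rot"]).as_matrix().round(3)[:,2],o["ft_force"],i["eye"],o["clock"])
E
```

```text
[0.55620026 0.31412367 0.18118531] [ 0.997  0.079 -0.001] [ 0.27108117 -0.01096775  0.00796068] [0.5516723  0.37842684 0.32336471] 1.275
```

View pics/w1.png

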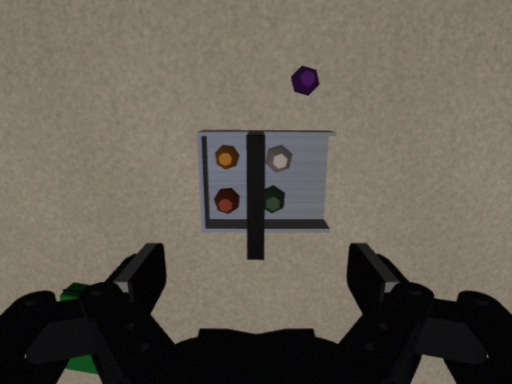

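The wrist picture shows the tray with its open end at the right (330,180). The bar runs down through (256,195), centred between the fingers. The four chips are ochre (228,157), pale grey (279,157), red (227,200) and green (272,200). The purple look-alike, (305,80), lies outside the tray, so it is not rock1 and I'll leave it alone.

{"api": "move_arm", "payload": {
  "motion": "0 -0.001 -0.06 0;0 -0.001 -0.105 0;0 -0.001 -0.105 0;0 -0.001 -0.105 0"
}}

```text
clock: 1.78
position: [0.5578, 0.3131, 0.0785]
ee_rot: [-0.027, 0.706, 0.028, 0.707]
ft_force: [0.1, 0.1, 0.5]
grip_width: 1.001
```

{"api": "move_arm", "payload": {
  "motion": "0 0 0 0;0 0 0 0;0 0 0 0;0 0 0 0;0 0 0 0;0 0 0 0;0 0 0 0;0 0 0 0",
  "grip": 0,
  "force": 30
}}

```text
clock: 2.78
position: [0.5572, 0.3118, 0.0766]
ee_rot: [-0.027, 0.707, 0.027, 0.707]
ft_force: [-2.2, -1.4, 5.3]
grip_width: 0.156
```

{"api": "move_arm", "payload": {
  "motion": "0 0 0.03 0;0 0 0.07 0;0 0 0.11 0;0 0 0.12 0;0 0 0.12 0"
}}

```text
clock: 3.4
position: [0.557, 0.3116, 0.1952]
ee_rot: [-0.027, 0.707, 0.027, 0.706]
ft_force: [0.5, -0.3, -3.9]
grip_width: 0.155
```

```bash
python3 - <<'E'
from h import *
i,im,dp=snap("side","s2"); o=get_obs(); print(o["position"],o["ft_force"],o["clock"])
save("s2c.png",cv2.resize(im[100:340,150:400],None,fx=2.4,fy=2.4))
E
```

```text
[0.55654241 0.31137847 0.19422733] [ 6.74770499e-01  1.19543704e-03 -5.14141627e+00] 3.45
```

View pics/s2c.png

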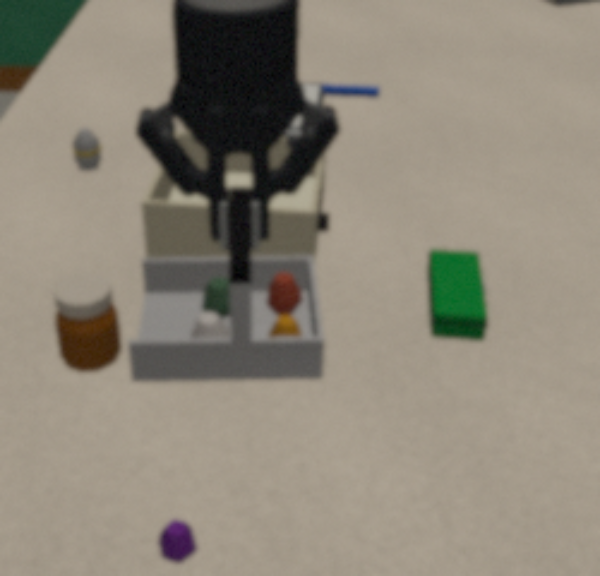

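The tray is held level at the picture's centre, with all four chips aboard. The jar, slide case and objective are untouched. Next I carry it over the box.

{"api": "move_arm", "payload": {
  "motion": "0.001 -0.015 0 -0.01;0.004 -0.045 0 -0.02;0.008 -0.085 0 -0.04;0.013 -0.13 0 -0.06;0.018 -0.18 0 -0.08;0.023 -0.23 0 -0.1;0.028 -0.28 0 -0.12;0.032 -0.32 0 -0.14;0.034 -0.34 0 -0.146;0.034 -0.3455 0 -0.146"
}}

```text
clock: 4.7
position: [0.5907, -0.0362, 0.1962]
ee_rot: [0.025, 0.707, -0.026, 0.707]
ft_force: [0.2, 0.1, -4.0]
grip_width: 0.154
```

```bash
python3 - <<'E'
from h import *
i,im,dp=snap("top","t3"); o=get_obs(); print(o["position"],R.from_quat(o["ee_rot"]).as_matrix().round(3)[:,2],o["ft_force"],o["clock"])
save("t3c.png",cv2.resize(np.clip(im[90:270,230:440]*1.5,0,255).astype(np.uint8),None,fx=3,fy=3))
E
```

```text
[ 0.5908089  -0.03521313  0.19615645] [ 0.998 -0.07  -0.   ] [ 0.74299591  0.32011714 -3.93268663] 4.75
```

View pics/t3c.png

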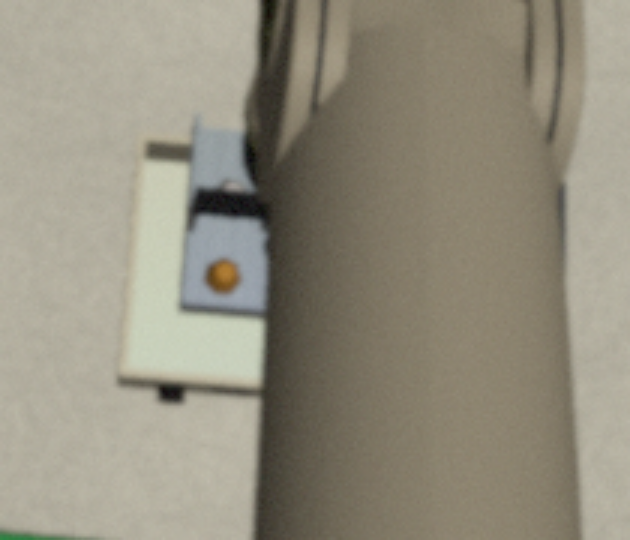

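{"api": "move_arm", "payload": {
  "motion": "0 0 -0.03 0;0 0 -0.06 0;0 0 -0.085 0;0 0 -0.094 0;0 0 -0.094 0",
  "force": 20
}}

```text
clock: 5.38
position: [0.5912, -0.0328, 0.1023]
ee_rot: [0.024, 0.707, -0.024, 0.707]
ft_force: [0.7, 0.3, -4.0]
grip_width: 0.158
```

{"api": "move_arm", "payload": {
  "motion": "0.007 0 0 0;0.013 -0.001 0 0;0.013 -0.001 0 0"
}}

```text
clock: 5.75
position: [0.5995, -0.034, 0.1022]
ee_rot: [0.025, 0.711, -0.024, 0.703]
ft_force: [-26.3, 3.4, 10.0]
grip_width: 0.158
```

{"api": "move_arm", "payload": {
  "motion": "0 0 0.004 0;0.004 0 0.008 0;0.004 0 0.008 0"
}}

```text
clock: 6.12
position: [0.6049, -0.0344, 0.1096]
ee_rot: [0.025, 0.71, -0.024, 0.704]
ft_force: [-14.6, 1.4, -3.8]
grip_width: 0.154
```

```bash
python3 - <<'E'
from h import *
i,im,dp=snap("side","s4"); o=get_obs(); print(o["position"],R.from_quat(o["ee_rot"]).as_matrix().round(3),o["ft_force"],o["torque"],o["grip_width"],o["clock"])
save("s4c.png",cv2.resize(im[60:240,150:350],None,fx=3,fy=3))
E
```

```text
[ 0.60474548 -0.03439976  0.10944442] [[-0.009  0.069  0.998]
 [ 0.001  0.998 -0.069]
 [-1.     0.    -0.009]] [-14.78114871   0.85042715  -4.28576223] [0.22385141 3.90496171 0.02938387] 0.15826404522462467 6.175
```

View pics/s4c.png

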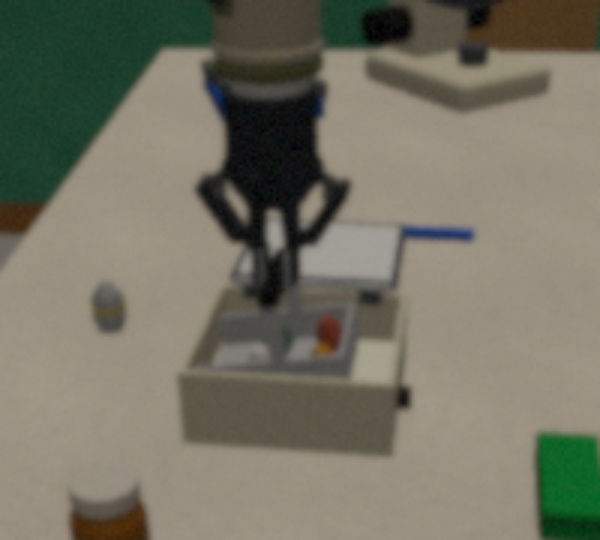

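{"api": "move_arm", "payload": {
  "motion": "0.004 0 0.003 0;0.009 -0.001 0.006 0;0.014 -0.001 0.009 0;0.019 -0.001 0.011 0;0.024 -0.002 0.013 0;0.024 -0.002 0.013 0"
}}

```text
clock: 6.92
position: [0.6279, -0.0361, 0.1236]
ee_rot: [0.025, 0.711, -0.024, 0.703]
ft_force: [-24.2, 2.5, 11.9]
grip_width: 0.159
```

```bash
python3 - <<'E'
from h import *
i,im,dp=snap("side","s5"); o=get_obs(); print(o["position"],R.from_quat(o["ee_rot"]).as_matrix().round(3)[:,0],o["ft_force"],o["torque"],o["grip_width"],o["clock"])
save("s5c.png",cv2.resize(im[60:240,150:350],None,fx=3,fy=3))
E
```

```text
[ 0.62778489 -0.03610755  0.12355745] [-0.011  0.002 -1.   ] [-24.00465008   2.92075011  10.70151676] [0.64200807 6.68771413 0.07602736] 0.1565063186502681 6.975
```

View pics/s5c.png

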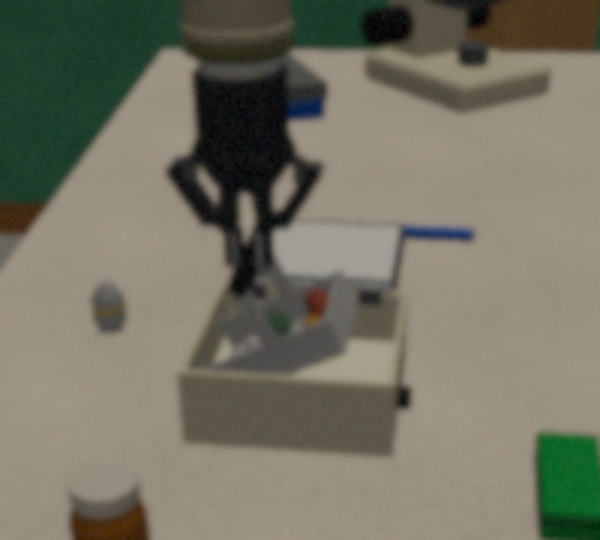

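{"api": "move_arm", "payload": {
  "motion": "0.006 0 0.003 0;0.012 -0.001 0.005 0;0.018 -0.001 0.006 0;0.024 -0.002 0.007 0;0.03 -0.002 0.008 0;0.036 -0.002 0.008 0;0.042 -0.003 0.008 0;0.042 -0.003 0.008 0"
}}

```text
clock: 7.98
position: [0.6735, -0.0394, 0.1312]
ee_rot: [0.024, 0.708, -0.024, 0.706]
ft_force: [-6.0, 0.4, -6.6]
grip_width: 0.159
```

```bash
python3 - <<'E'
from h import *
i,im,dp=snap("side","s6"); o=get_obs(); print(o["position"],R.from_quat(o["ee_rot"]).as_matrix().round(3)[:,0],o["ft_force"],o["torque"],o["grip_width"],o["clock"])
save("s6c.png",cv2.resize(im[60:240,150:350],None,fx=3,fy=3))
E
```

```text
[ 0.67343717 -0.03944415  0.13123098] [-0.002  0.    -1.   ] [-5.69178122  0.78555269 -7.09918963] [0.18560146 1.49482901 0.00529135] 0.15937061627370677 8.025
```

View pics/s6c.png

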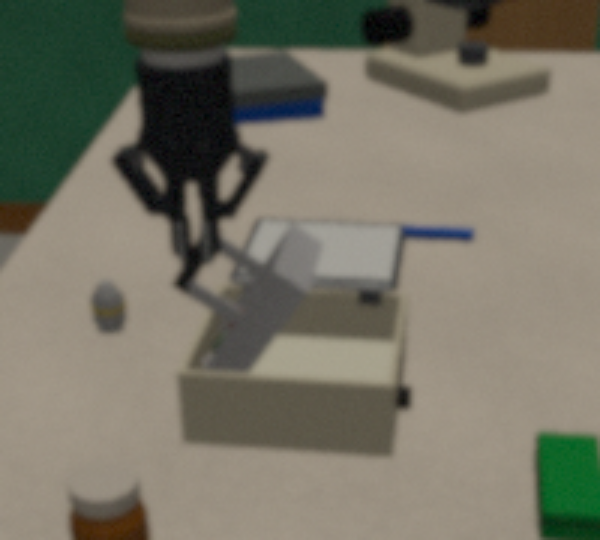

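The tray has tipped to about 50° with its spout in the far corner of the box, and all the chips have slid down to the far wall. Backing away from the wall should let them out.

{"api": "move_arm", "payload": {
  "motion": "-0.008 0.001 0.006 0;-0.02 0.001 0.014 0;-0.034 0.002 0.018 0;-0.048 0.003 0.02 0;-0.055 0.004 0.025 0;-0.055 0.004 0.025 0"
}}

```text
clock: 8.78
position: [0.6194, -0.0356, 0.1575]
ee_rot: [0.025, 0.706, -0.024, 0.707]
ft_force: [-0.0, -0.3, -2.6]
grip_width: 0.157
```

```bash
python3 - <<'E'
from h import *
i,im,dp=snap("side","s7"); o=get_obs(); print(o["position"],o["ft_force"],o["torque"],o["grip_width"],o["clock"])
a=cv2.resize(im[60:240,150:350],None,fx=3,fy=3)
i,im,dp=snap("top","t7")
save("s7c.png",a);save("t7c.png",cv2.resize(np.clip(im[90:270,230:440]*1.5,0,255).astype(np.uint8),None,fx=3,fy=3))
E
```

```text
[ 0.61958782 -0.03558996  0.15706572] [ 0.26841261  1.58878631 -2.95682882] [-0.02903852 -0.15559595  0.06680586] 0.1575186637709052 8.825
```

View pics/s7c.png

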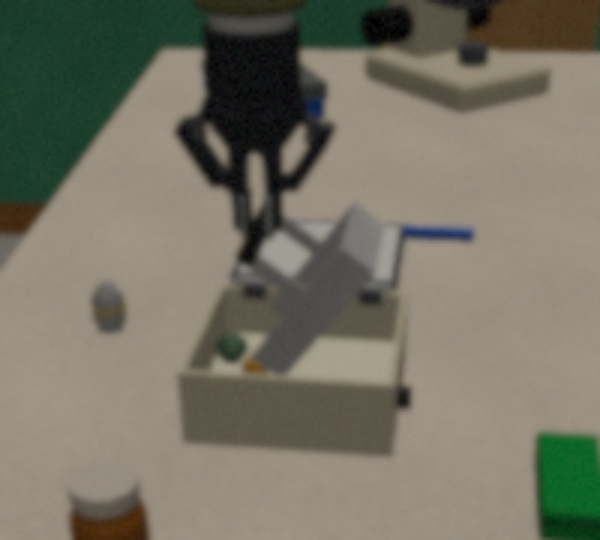

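View pics/t7c.png

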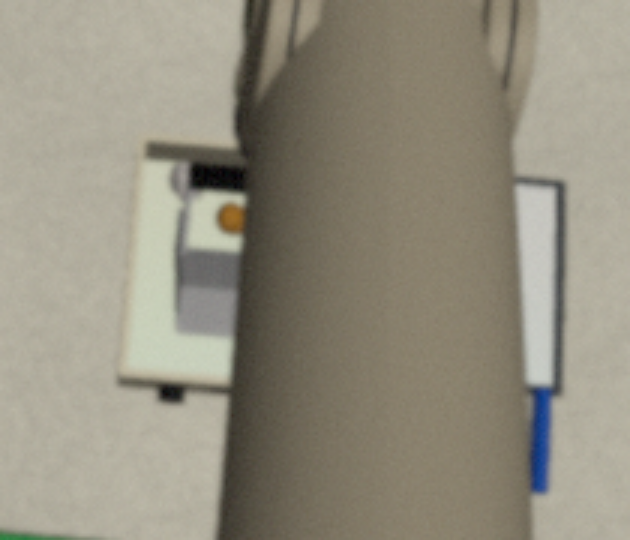

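{"api": "move_arm", "payload": {
  "motion": "0 0 0.03 0;0 0 0.07 0;0 0 0.09 0;0 0 0.09 0"
}}

```text
clock: 9.38
position: [0.6203, -0.0359, 0.2476]
ee_rot: [0.024, 0.706, -0.024, 0.708]
ft_force: [1.4, -0.4, -3.4]
grip_width: 0.159
```

```bash
python3 - <<'E'
from h import *
o=get_obs();i,im,dp=snap("side","s8"); print(o["position"],o["ft_force"],o["torque"],o["grip_width"],o["clock"])
a=cv2.resize(im[20:240,150:350],None,fx=2.7,fy=2.7)
i,im,dp=snap("wrist","w8")
save("s8c.png",a)
E
```

```text
[ 0.62030533 -0.03589743  0.24757087] [ 1.44825997 -0.39317477 -3.40068072] [-0.00543446 -0.10788543  0.00706793] 0.1591490529789237 9.375
```

View pics/s8c.png

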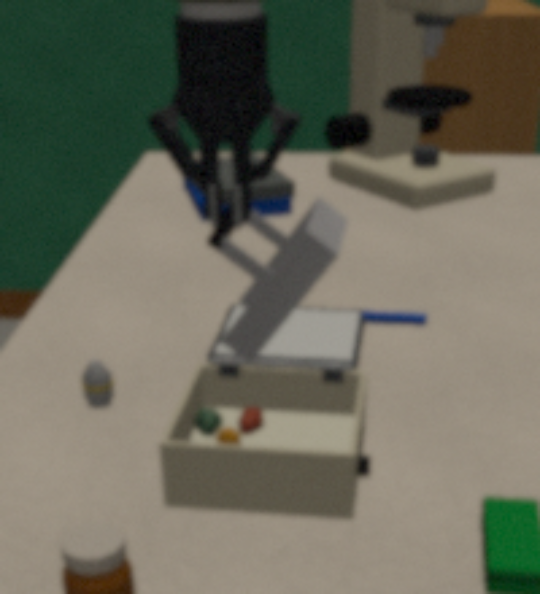

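View pics/w8.png

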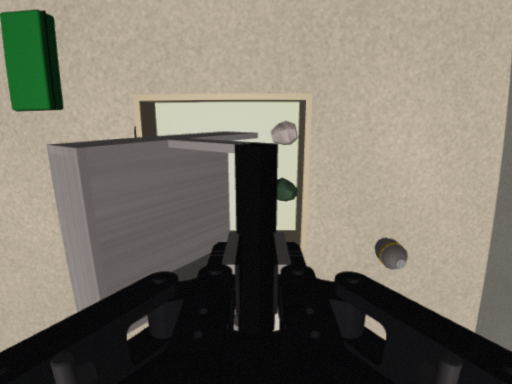

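All four chips are out: green (207,420), ochre (228,436) and red (250,418) show in the side crop, and pale grey (285,133) in the wrist view. The tray stays tilted at about 55°. I'll turn it back upright by resting its underside, near the spout, on the near rim.

{"api": "move_arm", "payload": {
  "motion": "-0.03 0.002 0 0;-0.06 0.004 -0.02 0;-0.072 0.005 -0.05 0;-0.074 0.005 -0.06 0;-0.074 0.005 -0.06 0"
}}

```text
clock: 10.1
position: [0.5452, -0.0308, 0.1857]
ee_rot: [0.024, 0.707, -0.025, 0.706]
ft_force: [0.1, 0.2, -2.1]
grip_width: 0.158
```

```bash
python3 - <<'E'
from h import *
o=get_obs();i,im,dp=snap("side","s9"); print(o["position"],o["ft_force"],o["torque"],o["grip_width"],o["clock"])
a=cv2.resize(im[40:240,150:370],None,fx=2.7,fy=2.7)
save("s9c.png",a)
E
```

```text
[ 0.54519409 -0.03078311  0.18567274] [ 0.12177432  0.19527284 -2.09891555] [ 0.02109802 -0.17426382 -0.03922969] 0.15848225398327917 10.1
```

View pics/s9c.png

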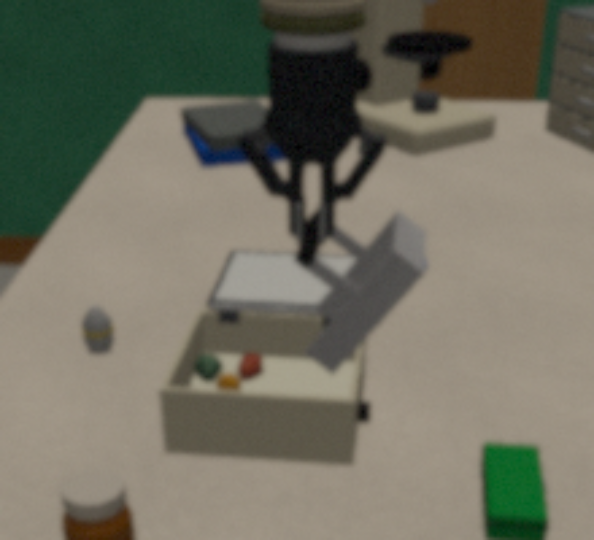

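{"api": "move_arm", "payload": {
  "motion": "-0.004 0 -0.012 0;-0.008 0 -0.022 0;-0.012 0.001 -0.027 0;-0.018 0.001 -0.027 0;-0.026 0.002 -0.026 0;-0.034 0.002 -0.026 0;-0.034 0.002 -0.026 0"
}}

```text
clock: 11.02
position: [0.5207, -0.0295, 0.1686]
ee_rot: [0.025, 0.698, -0.024, 0.715]
ft_force: [14.4, -3.2, 37.0]
grip_width: 0.157
```

```bash
python3 - <<'E'
from h import *
o=get_obs();i,im,dp=snap("side","s10"); print(o["position"],o["ft_force"],o["torque"],o["grip_width"],o["clock"])
a=cv2.resize(im[40:240,150:370],None,fx=2.7,fy=2.7)
save("s10c.png",a)
E
```

```text
[ 0.52074538 -0.02947788  0.16861641] [14.36348099 -3.16001306 36.99010431] [-8.49600457e-01 -4.20652984e+00  2.68817618e-04] 0.15699002096521644 11.025
```

View pics/s10c.png

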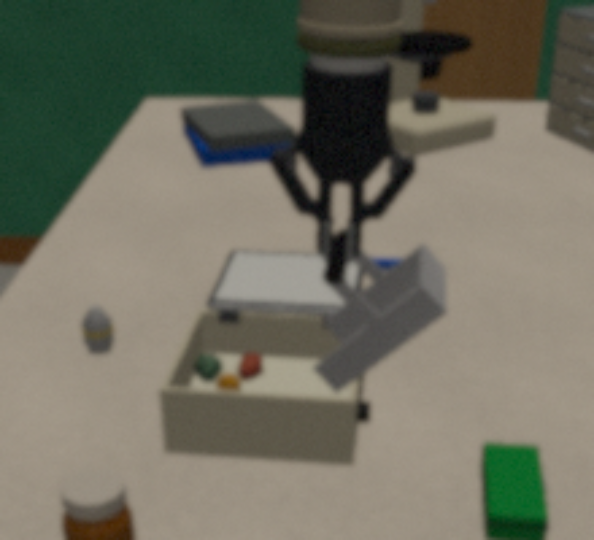

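{"api": "move_arm", "payload": {
  "motion": "-0.008 0 0.002 0;-0.016 0.001 0.002 0;-0.024 0.001 0.001 0;-0.032 0.002 0 0;-0.04 0.003 -0.003 0;-0.047 0.003 -0.006 0;-0.047 0.003 -0.006 0"
}}

```text
clock: 11.95
position: [0.4633, -0.0258, 0.1536]
ee_rot: [0.024, 0.707, -0.024, 0.706]
ft_force: [-0.0, -0.2, -2.8]
grip_width: 0.156
```

```bash
python3 - <<'E'
from h import *
o=get_obs();i,im,dp=snap("side","s11"); print(o["position"],o["ft_force"],o["torque"],o["grip_width"],o["clock"])
a=cv2.resize(im[40:240,150:370],None,fx=2.7,fy=2.7)
save("s11c.png",a)
E
```

```text
[ 0.46329892 -0.02577077  0.15359882] [-0.00997918 -0.22351114 -2.82602462] [-0.04551361  0.02097111 -0.03220468] 0.15642560081395251 11.95
```

View pics/s11c.png

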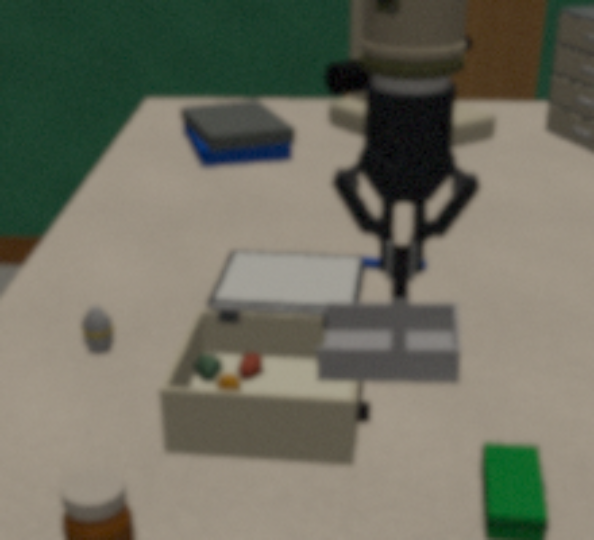

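{"api": "move_arm", "payload": {
  "motion": "0 0 0.04 0;0.02 0.05 0.06 0;0.035 0.11 0.06 0;0.05 0.17 0.06 0;0.06 0.22 0.06 0;0.075 0.27 0.06 0;0.085 0.31 0.06 0;0.09 0.328 0.05 0;0.09 0.328 0.03 0;0.09 0.328 0.01 0"
}}

```text
clock: 13.25
position: [0.5544, 0.3015, 0.1628]
ee_rot: [0.024, 0.707, -0.025, 0.706]
ft_force: [0.7, -0.2, -3.1]
grip_width: 0.158
```

```bash
python3 - <<'E'
from h import *
o=get_obs();i,im,dp=snap("side","s12"); print(o["position"],o["ft_force"],o["torque"],o["grip_width"],o["clock"])
a=cv2.resize(im[100:340,150:370],None,fx=2.4,fy=2.4)
save("s12c.png",a)
E
```

```text
[0.55437549 0.30145796 0.16277325] [ 0.65415622 -0.24356969 -3.06261065] [-0.01470913 -0.01131512 -0.03456164] 0.15776618888565308 13.25
```

View pics/s12c.png

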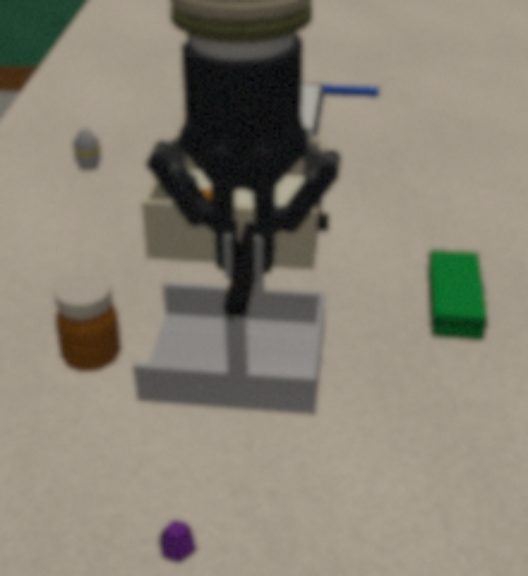

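{"api": "move_arm", "payload": {
  "motion": "0 0 -0.03 0;0 0 -0.055 0;0 0 -0.072 0;0 0 -0.08 0;0 0 -0.083 0;0 0 -0.083 0"
}}

```text
clock: 14.05
position: [0.5549, 0.3024, 0.0825]
ee_rot: [0.025, 0.706, -0.024, 0.707]
ft_force: [-1.8, -0.6, 0.7]
grip_width: 0.156
```

{"api": "move_arm", "payload": {
  "motion": "0 0 -0.002 0;0 0 -0.002 0"
}}

```text
clock: 14.3
position: [0.5548, 0.3018, 0.0814]
ee_rot: [0.025, 0.706, -0.024, 0.707]
ft_force: [-6.5, -6.2, 13.4]
grip_width: 0.155
```

{"api": "move_arm", "payload": {
  "motion": "0 0 0 0;0 0 0 0;0 0 0 0;0 0 0 0;0 0 0 0",
  "grip": 1
}}

```text
clock: 14.92
position: [0.5543, 0.3022, 0.0792]
ee_rot: [0.024, 0.707, -0.024, 0.707]
ft_force: [0.4, 0.7, 0.3]
grip_width: 0.998
```

{"api": "move_arm", "payload": {
  "motion": "0 0 0.03 0;0 0 0.07 0;0 0 0.12 0;0 0 0.14 0"
}}

```text
clock: 15.42
position: [0.5553, 0.3027, 0.2228]
ee_rot: [0.025, 0.705, -0.024, 0.708]
ft_force: [0.7, 0.3, -0.4]
grip_width: 1.001
```

```bash
python3 - <<'E'
from h import *
o=get_obs(); print(o["position"],R.from_quat(o["ee_rot"]).as_matrix().round(3)[:,2],o["ft_force"],o["grip_width"],o["clock"])
i,im,dp=snap("top","t13"); j,jm,jd=snap("side","s13")
v,u=np.mgrid[0:384,0:512]
P=cloud(i,np.c_[u.ravel(),v.ravel()],dp.ravel()).reshape(384,512,3); P[dp==0]=np.nan
Z=P[...,2];hsv=cv2.cvtColor(im,cv2.COLOR_RGB2HSV)
roi=lambda a,b,c,d:(u>=a)&(u<b)&(v>=c)&(v<d)
def rect(m,name):
    p=P[m]; p=p[~np.isnan(p).any(1)]
    r=cv2.minAreaRect((p[:,:2]*1000).astype(np.float32)); print(name,len(p),"c",np.round(r[0],1),"size",np.round(r[1],1),"ang",round(r[2],2),"z",np.percentile(p[:,2],[5,50,95]).round(3), "mean",p.mean(0).round(4))
rect(roi(352,425,130,226)&(Z>.060)&(Z<.09),"flap")
blue=(hsv[...,0]>105)&(hsv[...,0]<130)&(hsv[...,1]>120)&roi(395,425,215,260)
rect(blue,"rod")
a=cv2.resize(np.clip(im[80:290,100:440]*1.5,0,255).astype(np.uint8),None,fx=2.2,fy=2.2); save("t13c.png",a)
save("s13c.png",cv2.resize(jm[90:330,150:370],None,fx=2.4,fy=2.4))
E
```

```text
[0.55528108 0.3026852  0.22283416] [ 0.998 -0.069  0.004] [ 0.66022015  0.32549787 -0.35666277] 1.0008771611027563 15.425
flap 4830 c [ 577.4 -188.6] size [150.9 179. ] ang 85.78 z [0.075 0.078 0.081] mean [ 0.5748 -0.189   0.0779]
rod 157 c [ 460.3 -239.1] size [11.8 71.4] ang 83.81 z [0.078 0.081 0.083] mean [ 0.461  -0.2395  0.0805]
```

View pics/t13c.png

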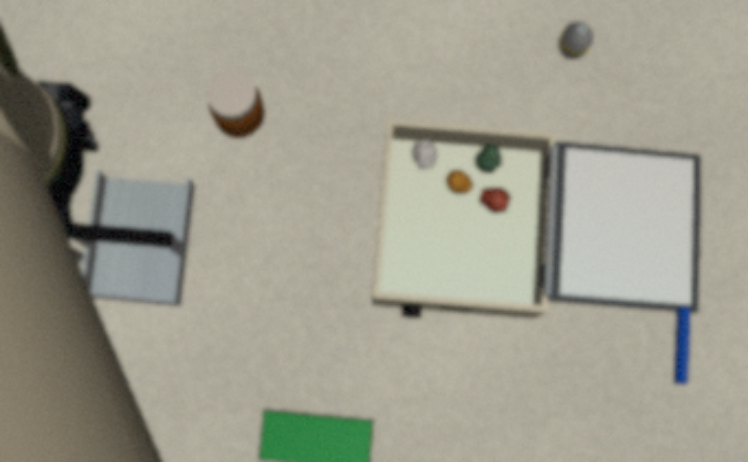

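View pics/s13c.png

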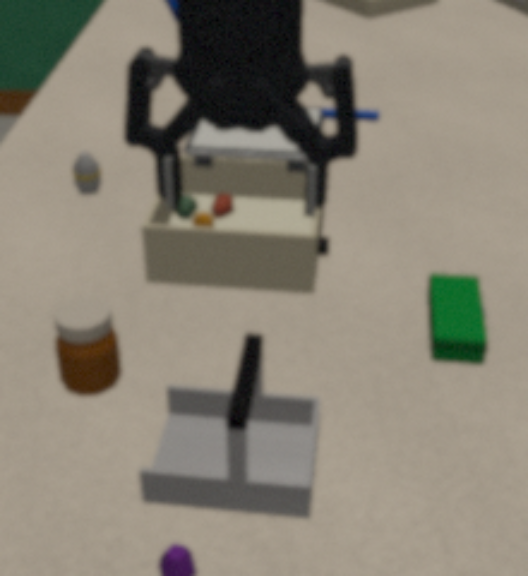

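The empty tray stands upright and let go at (130,240) in the top crop. All four chips are well inside the box, around (425–495, 155–200), and the bystanders are unmoved. The next thing is the blue rod, which ends at (682,380).

{"api": "move_arm", "payload": {
  "motion": "-0.01 -0.05 0 -0.16;-0.02 -0.11 0 -0.33;-0.03 -0.17 0 -0.5;-0.04 -0.23 0 -0.67;-0.05 -0.29 0 -0.84;-0.06 -0.35 0 -1.01;-0.075 -0.41 0 -1.18;-0.09 -0.47 0 -1.35;-0.098 -0.52 -0.01 -1.5;-0.098 -0.543 -0.02 -1.571"
}}

```text
clock: 16.77
position: [0.4546, -0.2437, 0.1983]
ee_rot: [-0.519, -0.481, 0.519, -0.48]
ft_force: [0.4, 1.0, 0.3]
grip_width: 0.996
```

{"api": "move_arm", "payload": {
  "motion": "0 0 0 0;0 0 0 0;0 0 0 0"
}}

```text
clock: 17.15
position: [0.4567, -0.2396, 0.1994]
ee_rot: [0.516, 0.483, -0.516, 0.483]
ft_force: [-0.6, 0.4, -0.7]
grip_width: 0.999
```

```bash
python3 - <<'E'
from h import *
o=get_obs();i,im,dp=snap("wrist","w14"); print(o["position"],R.from_quat(o["ee_rot"]).as_matrix().round(3)[:,2],o["ft_force"],o["joint_pos"].round(2),o["clock"])
v,u=np.mgrid[0:384,0:512]
P=cloud(i,np.c_[u.ravel(),v.ravel()],dp.ravel()).reshape(384,512,3); P[dp==0]=np.nan
hsv=cv2.cvtColor(im,cv2.COLOR_RGB2HSV)
m=(hsv[...,0]>105)&(hsv[...,0]<130)&(hsv[...,1]>120)&(P[...,2]>.05)&(P[...,2]<.1)
p=P[m];r=cv2.minAreaRect((p[:,:2]*1000).astype(np.float32)); print(len(p),r,p.mean(0),np.percentile(p[:,2],[5,50,95]))
print(i["eye"], u[m].min(),u[m].max(),v[m].min(),v[m].max())
E
```

```text
[ 0.45669419 -0.23958302  0.19937047] [-0.067 -0.998 -0.   ] [-0.64813352  0.36330133 -0.69533422] [-0.3   0.12  0.75  1.82 -0.09  1.23 -1.16] 17.15
1146 ((459.33990478515625, -241.3479766845703), (12.915946960449219, 74.1701889038086), 85.7489242553711) [ 0.46057604 -0.24168182  0.08053994] [0.07823332 0.08074381 0.08228272]
[ 0.5223106  -0.24449243  0.34172314] 250 265 147 229
```

View pics/w14.png

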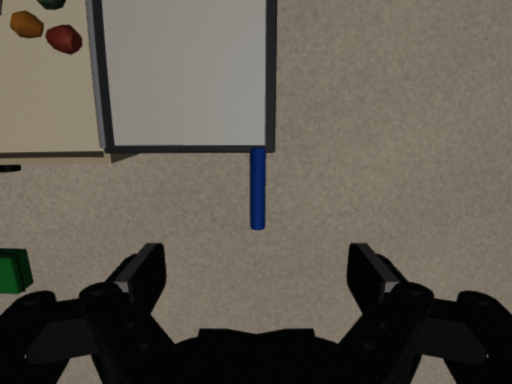

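The wrist view shows the blue rod at (258,190) coming straight down from the panel edge (row 150) and centred between the fingers. It is the only blue rod here and it sits on the flap. I'll descend and grip it.

{"api": "move_arm", "payload": {
  "motion": "0 -0.002 -0.05 0;0 -0.002 -0.1 0;0 -0.002 -0.13 0;0 -0.002 -0.139 0;0 -0.002 -0.139 0"
}}

```text
clock: 17.82
position: [0.4566, -0.2426, 0.0608]
ee_rot: [0.517, 0.482, -0.517, 0.483]
ft_force: [0.1, 0.5, 1.2]
grip_width: 0.999
```

{"api": "move_arm", "payload": {
  "motion": "0 0 0 0;0 0 0 0;0 0 0 0;0 0 0 0;0 0 0 0;0 0 0 0;0 0 0 0",
  "grip": 0,
  "force": 20
}}

```text
clock: 18.7
position: [0.4566, -0.2408, 0.0606]
ee_rot: [0.517, 0.484, -0.516, 0.482]
ft_force: [-1.1, 8.8, 8.3]
grip_width: 0.153
```

{"api": "move_arm", "payload": {
  "motion": "0 0.0005 0.0118 0;0 0.002 0.0234 0;0 0.0046 0.0349 0;0.0006 0.0081 0.0462 0;0.0009 0.0126 0.0571 0;0.0013 0.018 0.0675 0;0.0017 0.0243 0.0774 0;0.0022 0.0315 0.0868 0;0.0028 0.0394 0.0955 0;0.0028 0.0394 0.0955 0"
}}

```text
clock: 19.95
position: [0.459, -0.2037, 0.1566]
ee_rot: [0.517, 0.482, -0.517, 0.483]
ft_force: [-1.9, -1.0, -0.4]
grip_width: 0.149
```

```bash
python3 - <<'E'
from h import *
o=get_obs();i,im,dp=snap("side","s15"); print(o["position"],o["ft_force"],o["torque"],o["grip_width"],o["clock"])
save("s15c.png",cv2.resize(im[40:240,150:370],None,fx=2.7,fy=2.7))
E
```

```text
[ 0.45898284 -0.2036561   0.15656735] [-1.92100799 -1.01068817 -0.38645679] [-0.31107685  0.29439137 -0.03312393] 0.14852898764000072 19.95
```

View pics/s15c.png

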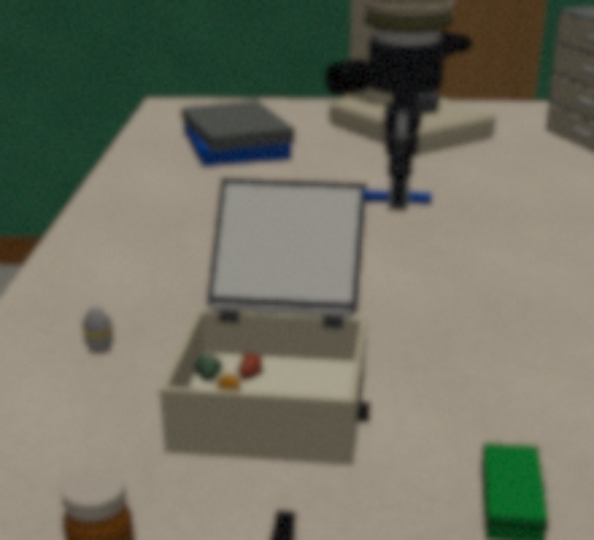

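{"api": "move_arm", "payload": {
  "motion": "0.0006 0.0087 0.0079 0;0.0013 0.018 0.0151 0;0.002 0.0279 0.0214 0;0.0027 0.0383 0.0269 0;0.0035 0.0492 0.0314 0;0.0042 0.0604 0.0349 0;0.005 0.0719 0.0374 0;0.0058 0.0835 0.039 0;0.0058 0.0835 0.039 0;0.0058 0.0835 0.039 0"
}}

```text
clock: 21.25
position: [0.4649, -0.1196, 0.1952]
ee_rot: [0.517, 0.482, -0.517, 0.482]
ft_force: [-3.4, -0.8, 6.1]
grip_width: 0.152
```

```bash
python3 - <<'E'
from h import *
o=get_obs();i,im,dp=snap("side","s16"); print(o["position"],o["ft_force"],o["torque"],o["grip_width"],o["clock"])
save("s16c.png",cv2.resize(im[40:240,150:370],None,fx=2.7,fy=2.7))
v,u=np.mgrid[0:384,0:512]
P=cloud(i,np.c_[u.ravel(),v.ravel()],dp.ravel()).reshape(384,512,3); P[dp==0]=np.nan
hsv=cv2.cvtColor(im,cv2.COLOR_RGB2HSV)
# panel white interior points
m=(P[...,2]>.095)&(P[...,2]<.215)&(P[...,0]>.515)&(P[...,0]<.63)&(P[...,1]<-.07)&(P[...,1]>-.2)
p=P[m]; c=p.mean(0); n=np.linalg.svd(p-c,full_matrices=False)[2][2]; n*=np.sign(n[1])
print(len(p),c,n,"flap angle",np.pi/2+np.arctan2(-n[2],np.hypot(n[0],n[1]))*-1*-1, "tilt deg",np.degrees(np.arcsin(n[2])))
m=(hsv[...,0]>105)&(hsv[...,0]<130)&(hsv[...,1]>120)&(P[...,0]<.5)&(P[...,0]>.41)&(P[...,2]>.15)
print(m.sum(),P[m].mean(0))
E
```

```text
[ 0.46489789 -0.11958763  0.19523528] [-3.36554037 -0.7762795   6.11604728] [-0.13969979  0.78787166  0.06804331] 0.15190380942210574 21.25
1811 [ 0.57202744 -0.11774848  0.15655988] [0.06662555 0.99245577 0.1029203 ] flap angle 1.4676934580802443 tilt deg 5.907359233040983
46 [ 0.46432622 -0.10652139  0.23800995]
```

View pics/s16c.png

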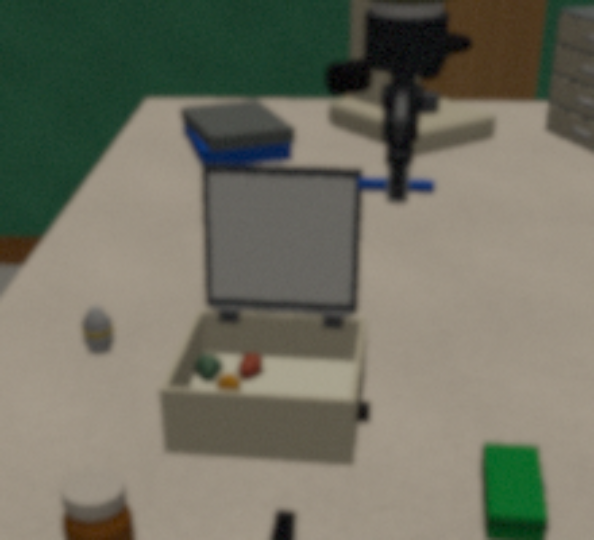

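{"api": "move_arm", "payload": {
  "motion": "0.0003 0.003 0.0003 0;0.0005 0.007 0.0004 0;0.0008 0.011 0.0005 0;0.0009 0.013 0.0005 0;0.0009 0.013 0.0005 0;0.0009 0.013 0.0005 0;0.0009 0.013 0.0005 0"
}}

```text
clock: 22.18
position: [0.4657, -0.1069, 0.1954]
ee_rot: [-0.517, -0.482, 0.517, -0.482]
ft_force: [-3.4, -1.5, 5.0]
grip_width: 0.151
```

```bash
cat > ang.py <<'E'
from h import *
import sys
o=get_obs();i,im,dp=snap("side",sys.argv[1]); print(o["position"],o["ft_force"],o["grip_width"],o["clock"],abs(o["joint_velocities"]).max())
v,u=np.mgrid[0:384,0:512]
P=cloud(i,np.c_[u.ravel(),v.ravel()],dp.ravel()).reshape(384,512,3); P[dp==0]=np.nan
m=(P[...,2]>.095)&(P[...,2]<.215)&(P[...,0]>.515)&(P[...,0]<.63)&(P[...,1]<-.07)&(P[...,1]>-.2)
p=P[m]; c=p.mean(0)
for _ in range(3):
    n=np.linalg.svd(p-p.mean(0),full_matrices=False)[2][2]; n*=np.sign(n[1]); d=abs((p-p.mean(0))@n); p=p[d<.006]
print(len(p),n,"flap",np.pi/2-np.arcsin(n[2]))
# bench check for camera tilt
b=(P[...,1]>.1)&(abs(P[...,2])<.012)&(P[...,1]<.5); q=P[b]; nb=np.linalg.svd(q-q.mean(0),full_matrices=False)[2][2]; print("bench normal",nb*np.sign(nb[2]))
save(sys.argv[1]+"c.png",cv2.resize(im[40:340,150:370],None,fx=2,fy=2))
E
python3 ang.py s17
```

```text
[ 0.46572137 -0.10688286  0.1954003 ] [-3.3730751  -1.4599598   4.95271657] 0.1514166152102694 22.175 0.0021613280618865854
1766 [0.06899117 0.99759398 0.00681727] flap 1.5639790031606275
bench normal [-2.57653629e-04  2.54933062e-03  9.99996717e-01]
```

View pics/s17c.png

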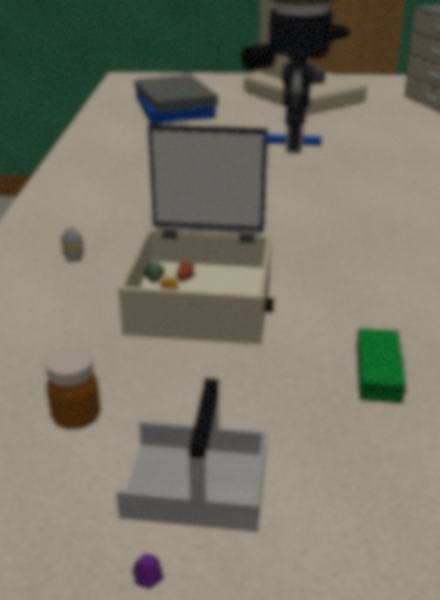

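{"api": "move_arm", "payload": {
  "motion": "0 0 0 0;0 0 0 0;0 0 0 0;0 0 0 0"
}}

```text
clock: 22.72
position: [0.4657, -0.1069, 0.1954]
ee_rot: [0.517, 0.482, -0.517, 0.482]
ft_force: [-3.1, 0.1, 5.5]
grip_width: 0.151
```

```bash
python3 ang.py s18; python3 - <<'E'
from h import *
from workcell import hand_in
i,im,dp=load("side0"); j,jm,jd=load("s18")
# chips by depth in side view
v,u=np.mgrid[0:384,0:512]
P=cloud(j,np.c_[u.ravel(),v.ravel()],jd.ravel()).reshape(384,512,3)
c=np.array([.587,-.034]);a=np.radians(-4);Rm=np.array([[np.cos(a),np.sin(a)],[-np.sin(a),np.cos(a)]])
hsv=cv2.cvtColor(jm,cv2.COLOR_RGB2HSV)
for n,lo,hi in (("ochre",12,25),("green",45,95),("red",0,8)):
    m=(hsv[...,0]>=lo)&(hsv[...,0]<=hi)&(hsv[...,1]>(110 if n!="green" else 60))&(P[...,2]>.025)&(P[...,2]<.066)&(abs(P[...,0]-.587)<.08)&(abs(P[...,1]+.034)<.075)
    q=P[m]; print(n,m.sum(),((q[:,:2]-c)@Rm.T).mean(0).round(3) if len(q) else None)
m=(jm.max(2)<45)&(P[...,2]>.075)&(P[...,2]<.1)&(P[...,1]>.2)&(P[...,1]<.4)
print("tray bar z top",np.percentile(P[m][:,2],[10,50,90]).round(3),P[m].mean(0).round(3))
o=get_obs();print(o["grip_width"],o["clock"])
E
```

```text
[ 0.46573475 -0.1068947   0.19540903] [-3.14531513  0.09916106  5.46275068] 0.15137689468546123 22.725 0.0014914552444341921
1758 [0.0702748  0.99748675 0.00903529] flap 1.5617609134317054
bench normal [-2.30971818e-04  2.64327455e-03  9.99996480e-01]
ochre 35 [0.037 0.015]
green 33 [ 0.063 -0.01 ]
red 48 [ 0.022 -0.021]
tray bar z top [0.09  0.095 0.096] [0.554 0.318 0.094]
0.15428929926273796 22.775
```

```bash
python3 -c "
from workcell import hand_in
print(hand_in())"
```

```text
the job is handed in; nothing more can be done
None
```

I emptied the tray into the light box, stood it back on the bench, and handed in while gripping the rod with the flap at its balance point. The clock read about 22.8 s; no verdict came back.

- **Tipping:** the moves can only shift the tool and turn it about vertical, so I couldn't tilt the tray with the wrist. I held it by its bar and pushed the spout against the box's far inner wall, so it turned in the grip to about 50–55°. Backing away let all four chips fall into the box.
- **Righting the tray:** I turned it level again on the near rim, then set it down on the bench near where it started and let go. Pressing on the box peaked at about 40 N of wrist force in the readings I took, well under the 120 N limit.

**Last checks:**
- **Flap:** 1.562 rad from the side camera's depth, against 1.571 for upright. The arm was at rest and the fingers were stopped on the rod (about 13 mm opening on a 14 mm rod).
- **Chips:** ochre, green and red measured inside the box just before handing in. Pale grey is hidden from the side camera. I last saw it inside the box, near the far wall, in the top view after the tray was set down.
- **Tray:** the top of the bar is at 0.095 m, which fits the tray standing flat.
- **Bystanders:** the jar, slide case, objective and purple look-alike look unmoved in the last side picture; I didn't measure them.

No check failed. At first the rod's position worked out from the box was about 6 mm off the direct measurement. I used a close wrist-camera measurement for the grip.

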